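# Sort the dip tubs and spice tin into the stall's bay trays

### The arm

A 6-joint arm with a two-finger parallel gripper is mounted at the origin on the work surface. World frame = base frame: x ahead of the robot, y to its left, z up, the work surface at z = 0. Lengths are in m, angles in rad, forces in N, time in s.
With the tool pointing down it reaches from about 0.3 to 0.875 m from the base axis. Payload 6.4 kg.
Tool frame: the origin (TCP) lies midway between the tips of the shut fingers; the grasp point (between the pads) lies 19 mm behind it; z points along the fingers, y is the direction in which the jaws open and shut (so a half turn about z gives the same grasp; the last joint's range is limited). The gripper opens to 88 mm and grips with 3 to 60 N. Pads are 18 mm wide; open, the fingers measure 123 mm over their backs; the gripper's body (75 mm by 187 mm) begins 45 mm behind the grasp point.
Start: joints at [-1.494, 0.181, 1.607, -0, 1.354, -0.206], TCP at [0.16, -0.552, 0.239] pointing down, gripper open.
Joint ranges: [-2.99, 2.99], [-0.89, 2.07], [0.3, 2.58], [-1.14, 4.28], [0, 2.63], [-3.12, 3.12]. Speed limits (rad/s): [2.57, 2.57, 3.01, 3.14, 3.14, 3.14].

### API

Orientations are given as a rotation vector (axis times angle).
In Python, from bench import env gives the robot as it stands.
- The arm moves only by the shell command python3 -m creep 'ROWS' [FORCE]. ROWS is JSON, a list of rows, each a list of 7 numbers: the opening, from -1 (shut) to 1 (fully open), then the shift along the tool's x, y, z in cm, then the turn, a rotation vector about the tool's x, y, z in degrees. In form: [[claw, x, y, z, ax, ay, az], ...]. A call has 1 to 8 rows; each row is the pose to reach, as a shift and turn from the pose commanded when the call began, along the tool's axes at that moment; what a row does not reach only later rows make up. A row lasts 1/10 s, in which the tool goes at most 50 mm and 8.59 degrees, less where a joint would pass 70% of its speed; a pose out of reach is approached as far as the arm can. A call with a gripper value outside its range is refused whole. The fingers move at their own pace and stop on an object; FORCE is the grip in N (left out, the last holds). Time passes only in rows, so rows that repeat a pose let the fingers close. It gives the time, the measured TCP pose, the force and the opening at its end, in the units of the state.
- env.sense(): the state, without advancing time (a new reading comes with each control period).
- env.read_camera(name): name is "side" or "top" or "wrist"; returns a dict with "img" (400x640x3 uint8, red, green, blue), "depth" (400x640 float32, m along the optical axis (not along the pixel's ray), 0 where there is no reading), "fx", "fy", "cx", "cy" (pixels), "camera_from_world" (4x4, takes a point from world to camera coordinates). Camera axes: x right, y down, z forward; pixel columns grow to the right and rows downward; lengths in m; the calibration is good to about 2 mm. A picture is of the moment at which its call begins.
- env.hand_in(): hands the job in, once; it reports no verdict.
Trained networks look in a picture, given as the dict that the camera call returned (one of the last four; its "shot" number tells which), for a name from the list of things; names that differ only in an ending like _2 or _b are one class to them, and where a whole thing is asked for, a point or a joint stands for the part that bears it (a point fixed in the world has none). Each returns a list of dicts, best first, with "confidence" (0 to 1); they miss things now and then, are a little off and sometimes report something else, mostly with a low value. They report only what shows in the picture. A call takes as long as a camera call. They do not tell look-alikes from the thing itself.
- env.search_frame(picture, label): "position" ([x, y, z] in m, in world coordinates, good to about 4 mm: the middle of the surface that is visible of it).
- env.place_of(picture, label): "position" ([x, y, z] in m, in world coordinates, good to about 4 mm: a listed point, or the origin of a listed thing).
The state is a dict: "time": time; "joint_pos": joint angles; "joint_vel": joint speeds; "tau": joint torques, N m; "ee_pos": TCP position; "tool_rot": TCP orientation; "wrist_force": force on the tool from outside, world axes, zero at the start; "torque": the same for the moment, N m; "finger_gap": opening from 0.0 (shut) to 1.0 (fully open).
Only numpy, scipy, OpenCV 4.12 (cv2) and the standard library are available. Lean on these libraries where they do the work, as an engineer would, in place of code of your own. Each camera call takes 0.05 s, during which the arm holds its last target.

### The job

Tidy the stall's serving counter for the next orders: stand the two large dip tubs in the tray with two large bays, the two small dip tubs in the tray with two small bays, one tub to each bay, and the square spice tin in the single-bay tray. Set each one down upright and flat on the bay's floor without dropping it, and leave the glass jar and the white sauce dish where they stand.

Things in the scene. Friction and masses are not known exactly. Their poses are not given: they have to be found in the camera images.
- large_tub_a: Large round lidded dip tub, brown card body, white lid, rigid, straight-sided; 56 mm across, 42 mm tall, about 90 g. Origin: centre of its underside, z up. Stands anywhere on the counter ahead of the robot, at any yaw. The two large tubs are alike.
- large_tub_b: Large round lidded dip tub, brown card body, white lid, rigid, straight-sided; 56 mm across, 42 mm tall, about 90 g. Origin: centre of its underside, z up. Stands anywhere on the counter ahead of the robot, at any yaw. The two large tubs are alike.
- small_tub_a: Small round lidded dip tub, brown card body, white lid, rigid, straight-sided; 40 mm across, 32 mm tall, about 40 g. Origin: centre of its underside, z up. Stands anywhere on the counter ahead of the robot, at any yaw. The two small tubs are alike.
- small_tub_b: Small round lidded dip tub, brown card body, white lid, rigid, straight-sided; 40 mm across, 32 mm tall, about 40 g. Origin: centre of its underside, z up. Stands anywhere on the counter ahead of the robot, at any yaw. The two small tubs are alike.
- spice_tin: Square metal spice tin with a sprinkle-hole top, 44 x 44 mm, 62 mm tall, about 120 g. Origin: centre of its underside, z up, x and y square to its flat sides. Stands upright at any yaw.
- large_tray: The largest low steel tray, 118 mm (x) by 180 mm (y) outside, with two large bays side by side along y, split by one divider; each bay is 110 mm (x) by 84 mm (y) inside, bay centres at y = +44 and -44 mm. Fixed; floor and walls 4 mm thick, walls 22 mm tall overall, open on top. Origin: centre of its underside; x, y along its sides, z up, yaw within 0.25 rad. The three trays swap places (left, right, far middle).
- small_tray: Low steel tray, 104 mm (x) by 144 mm (y) outside, with two small bays side by side along y, split by one divider; each bay is 96 mm (x) by 66 mm (y) inside, bay centres at y = +35 and -35 mm. Fixed; floor and walls 4 mm thick, walls 22 mm tall overall, open on top. Origin: centre of its underside; x, y along its sides, z up, yaw within 0.25 rad. The three trays swap places (left, right, far middle).
- tin_tray: Low steel tray with a single undivided bay, 108 mm (x) by 86 mm (y) outside, bay 100 by 78 mm inside, its centre at the origin. Fixed; floor and walls 4 mm thick, walls 22 mm tall overall, open on top. Origin: centre of its underside; x, y along its sides, z up, yaw within 0.25 rad. The three trays swap places (left, right, far middle).
- jar: Small amber glass jar with a dark metal cap, 48 mm across, 66 mm tall. Origin: centre of its underside, z up. Bystander, loose, standing among the things: not to be moved.
- dish: Open white ceramic sauce dish, 64 mm across at the rim, 22 mm tall. Origin: centre of its underside, z up. Bystander, loose, standing among the things: not to be moved.
There are look-alikes about, which are no part of the job. What is shaped like the large_tub_b but red is not meant.

How it is judged:
By the outcome, as a careful person would: the job done as asked, in the order asked, and still so for the second after the job is handed in, with the robot touching nothing.
It also fails if it takes over 112 s, if anything falls off the work surface, if the arm or the gripper's body presses on something with over 40 N, if the wrist force passes 120 N, or if a joint passes its speed limit or range.

## Working session

There is one attempt and no reset: what is moved stays moved. The work goes in short steps, Python scripts to look and compute and a shell command to move; the robot and the scene stay as the last step left them, time stands still between calls to the robot, and variables do not carry over. Pictures are saved under pics/ and viewed, and the job is handed in when it is done.

```bash
ls; mkdir -p pics
python3 - <<'E'
from bench import env
import cv2
print(env.sense())
for n in ["top","side"]:
    p=env.read_camera(n)
    cv2.imwrite(f"pics/{n}0.png",p["img"][:,:,::-1])
    print(n,p["fx"],p["cx"],p["cy"],p["camera_from_world"].round(3).tolist() if hasattr(p["camera_from_world"],'round') else p["camera_from_world"])
    for l in ["large_tub_a","small_tub_a","spice_tin","large_tray","small_tray","tin_tray","jar","dish"]:
        print(l,[( [round(float(v),3) for v in d["position"]],round(d["confidence"],2)) for d in env.place_of(p,l)])
E
```

```text
pics
{'time': 0.0, 'joint_pos': array([-1.49429510e+00,  1.81541782e-01,  1.60797928e+00, -8.86648118e-06,
        1.35382228e+00, -2.06284898e-01]), 'joint_vel': array([ 0.00072265,  0.00073385, -0.00017342,  0.00054833,  0.001211  ,
       -0.00162994]), 'tau': array([-2.51076690e-04, -4.33865619e+01, -3.41852152e+01,  7.00646848e-02,
        3.84805247e-02, -1.55628259e-04]), 'ee_pos': array([ 0.1604244 , -0.55161253,  0.23782362]), 'tool_rot': array([-3.10851103e+00, -4.42477520e-01, -1.64664481e-04]), 'wrist_force': array([-0.31246773,  0.43195053, -0.15792638]), 'torque': array([ 0.00847793, -0.00886001, -0.00022842]), 'finger_gap': 1.002726015137432}
top 514.8691041142262 321.56213451751404 203.2209596565399 [[0.003, -1.0, 0.003, -0.018], [-0.998, -0.004, -0.062, 0.582], [0.062, -0.003, -0.998, 1.381], [0.0, 0.0, 0.0, 1.0]]
large_tub_a [([0.721, 0.282, 0.001], 0.89), ([0.438, -0.119, -0.002], 0.83), ([0.438, 0.002, -0.0], 0.71), ([0.554, 0.17, -0.001], 0.7)]
small_tub_a [([0.438, 0.002, -0.001], 0.73), ([0.561, 0.047, -0.005], 0.58)]
spice_tin [([0.44, 0.114, 0.004], 0.75)]
la
[... 199 characters left out ...]
([0.546, -0.182, -0.002], 0.94)]
side 444.16923833950074 317.01109891154715 204.64750081191895 [[1.0, 0.001, 0.007, -0.563], [0.006, -0.705, -0.709, 0.007], [0.004, 0.709, -0.705, 0.984], [0.0, 0.0, 0.0, 1.0]]
large_tub_a [([0.723, 0.277, -0.005], 0.97), ([0.557, 0.17, 0.003], 0.64), ([0.44, -0.114, -0.002], 0.59)]
small_tub_a [([0.564, 0.046, -0.003], 0.87), ([0.444, 0.004, 0.002], 0.58), ([0.55, -0.181, 0.003], 0.47)]
spice_tin [([0.441, 0.114, 0.003], 0.89)]
large_tray [([0.527, 0.348, 0.003], 0.83)]
small_tray [([0.476, -0.349, -0.001], 0.82)]
tin_tray [([0.678, 0.054, -0.003], 0.59)]
jar [([0.564, -0.046, 0.001], 0.95)]
dish [([0.552, -0.182, 0.002], 0.76), ([0.56, 0.049, 0.001], 0.35)]
```

View pics/top0.png

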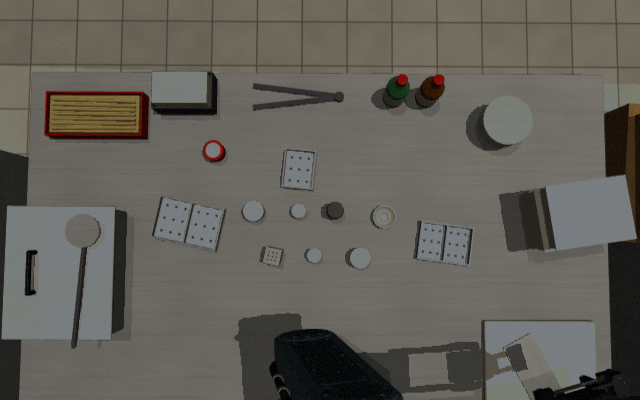

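View pics/side0.png

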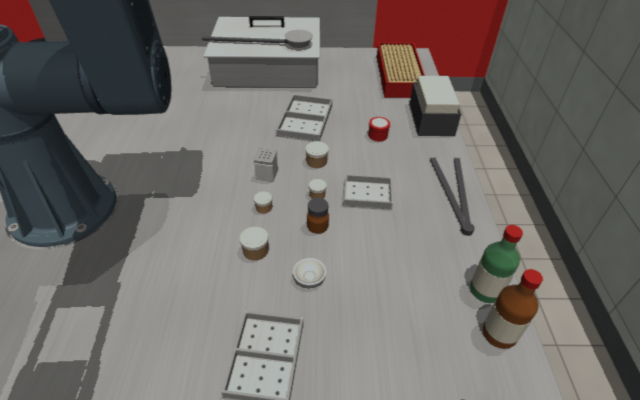

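```bash
cat > h.py <<'E'
import numpy as np, cv2
from bench import env
def cloud(p):
    d=p["depth"]; v,u=np.mgrid[0:400,0:640]
    c=np.stack([(u-p["cx"])/p["fx"]*d,(v-p["cy"])/p["fy"]*d,d],-1)
    T=np.array(p["camera_from_world"]); R=T[:3,:3]; t=T[:3,3]
    w=(c-t)@R  # R^T (c-t)
    w[d==0]=np.nan
    return w
E
python3 - <<'E'
from h import *
p=env.read_camera("top"); np.save("/tmp/x.npy",p["depth"])
w=cloud(p)
z=w[...,2]
things={"L1":(.438,-.117,.05),"L2":(.555,.17,.05),"S1":(.44,.003,.04),"S2":(.562,.047,.035),"tin":(.44,.114,.045),"jar":(.56,-.046,.04),"dish":(.548,-.182,.05),"Ltray":(.527,.348,.125),"Stray":(.478,-.347,.105),"Ttray":(.677,.05,.08)}
for k,(x,y,r) in things.items():
    m=(np.hypot(w[...,0]-x,w[...,1]-y)<r)
    q=w[m]
    zmax=np.nanpercentile(q[:,2],97); 
    base=np.nanmedian(w[(np.hypot(w[...,0]-x,w[...,1]-y)<r+.02)&~m][:,2])
    tray='tray' in k
    top=q[q[:,2]>(0.012 if tray else zmax-.012)]
    rect=cv2.minAreaRect(top[:,:2].astype(np.float32)) 
    print(k,"zmax",zmax.round(4),"base",base.round(4),"n",len(top),"rect",np.round(rect[0],4),np.round(rect[1],4),round(rect[2],1), "mean",top[:,:2].mean(0).round(4))
s=cv2.resize(p["img"][140:290,140:490],None,fx=2.28,fy=2.28,interpolation=cv2.INTER_CUBIC)
cv2.imwrite("pics/crop.png",cv2.convertScaleAbs(s[:,:,::-1],alpha=1.5))
E
```

```text
L1 zmax 0.0469 base 0.0007 n 349 rect [ 0.4355 -0.1183] [0.0535 0.0532] 89.4 mean [ 0.436  -0.1176]
L2 zmax 0.0458 base 0.0004 n 344 rect [0.5593 0.1671] [0.0534 0.0531] 43.4 mean [0.5594 0.1672]
S1 zmax 0.0361 base 0.0007 n 175 rect [0.4425 0.0039] [0.0376 0.0376] 1.5 mean [0.4423 0.0042]
S2 zmax 0.0368 base 0.0009 n 170 rect [0.5608 0.0468] [0.0383 0.0361] 45.4 mean [0.5611 0.0471]
tin zmax 0.067 base 0.0007 n 281 rect [0.4405 0.1137] [0.0434 0.0435] 79.3 mean [0.4405 0.1136]
jar zmax 0.0704 base 0.0008 n 209 rect [ 0.5625 -0.0508] [0.0412 0.0415] 64.6 mean [ 0.5622 -0.0505]
dish zmax 0.0246 base 0.0008 n 255 rect [ 0.5461 -0.1855] [0.0612 0.0599] 45.4 mean [ 0.5468 -0.1861]
Ltray zmax 0.0229 base 0.0005 n 533 rect [0.5186 0.3492] [0.1819 0.1367] 78.0 mean [0.5262 0.3497]
Stray zmax 0.0235 base 0.001 n 461 rect [ 0.4756 -0.35  ] [0.1467 0.1042] 82.3 mean [ 0.476  -0.3507]
Ttray zmax 0.0236 base 0.0006 n 251 rect [0.6767 0.0476] [0.0864 0.1089] 84.8 mean [0.6766 0.0484]
```

View pics/crop.png

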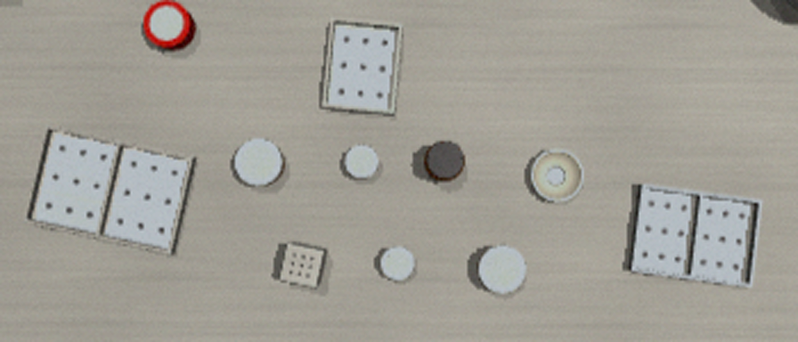

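```bash
cat >> h.py <<'E'
from scipy.spatial.transform import Rotation as Ro
def go(x,y,z,psi=79):
    s=env.sense(); R=Ro.from_rotvec(s["tool_rot"]); 
    c,d=np.cos(np.radians(psi)),np.sin(np.radians(psi))
    T=Ro.from_matrix(np.array([[c,d,0],[d,-c,0],[0,0,-1]]))
    sh=R.inv().apply(np.array([x,y,z])-s["ee_pos"])*100
    print("t",round(s["time"],1),"pos",s["ee_pos"].round(4),"gap",round(s["finger_gap"],3),"F",s["wrist_force"].round(1),"| shift",sh.round(2),"turn",np.degrees((R.inv()*T).as_rotvec()).round(1))
E
python3 -c "
from h import *
go(.436,-.118,.14)"
```

```text
t 0.9 pos [ 0.1605 -0.5522  0.2387] gap 0.998 F [0.6 1.2 0.2] | shift [ 38.57 -34.01   9.87] turn [  0.    0.  -62.8]
```

```bash
python3 -m creep '[[1,38.6,-34,9.9,0,0,-62.8],[1,38.6,-34,9.9,0,0,-62.8],[1,38.6,-34,9.9,0,0,-62.8],[1,38.6,-34,9.9,0,0,-62.8],[1,38.6,-34,9.9,0,0,-62.8],[1,38.6,-34,9.9,0,0,-62.8],[1,38.6,-34,9.9,0,0,-62.8],[1,38.6,-34,9.9,0,0,-62.8]]' 15
python3 -c "
from h import *
go(.436,-.118,.14)"
```

```text
time: 1.75
ee_pos: [0.3719, -0.219, 0.1632]
tool_rot: [2.419, 2.003, 0.0]
wrist_force: [1.6, -0.0, 0.9]
finger_gap: 1.001
t 1.8 pos [ 0.3719 -0.219   0.1632] gap 1.001 F [ 1.6 -0.   0.9] | shift [11.12  4.41  2.32] turn [0.1 0.  0.3]
```

```bash
python3 -m creep '[[1,11.1,4.4,2.3,0,0,0.3],[1,11.1,4.4,2.3,0,0,0.3],[1,11.1,4.4,2.3,0,0,0.3],[1,11.1,4.4,2.3,0,0,0.3]]'
python3 - <<'E'
from h import *
go(.436,-.118,.021)
p=env.read_camera("wrist"); cv2.imwrite("pics/w1.png",p["img"][:,:,::-1])
w=cloud(p); z=w[...,2]
m=(z>.034)&(z<.055)&(np.hypot(w[...,0]-.436,w[...,1]+.118)<.04)
print(m.sum(), cv2.minAreaRect(w[m][:,:2].astype(np.float32)))
E
```

```text
time: 2.15
ee_pos: [0.436, -0.1175, 0.1396]
tool_rot: [-2.424, -1.997, -0.0]
wrist_force: [0.3, 0.1, 0.1]
finger_gap: 1.002
t 2.1 pos [ 0.436  -0.1175  0.1396] gap 1.002 F [0.3 0.1 0.1] | shift [-0.06  0.02 11.86] turn [-0.1 -0.  -0. ]
3653 ((0.4380873143672943, -0.1147691011428833), (0.05484023317694664, 0.055069126188755035), 53.504371643066406)
```

View pics/w1.png

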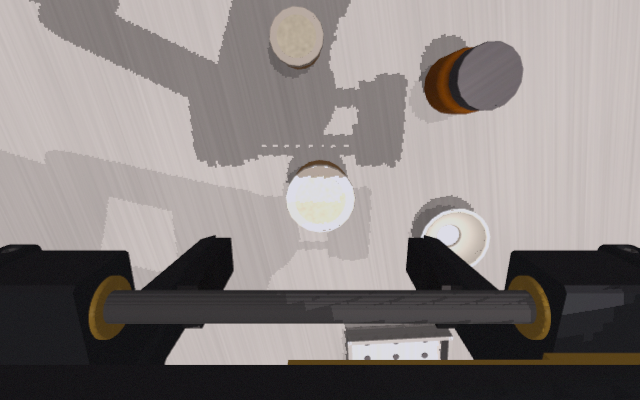

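The wrist view shows the tub (cols 287–354, row ~197) centred between the fingers. The dish, near col 455, lies outside the right finger, so I'm descending.

```bash
python3 -m creep '[[1,0.15,0.1,4,0,0,0],[1,0.15,0.1,8,0,0,0],[1,0.15,0.1,11.8,0,0,0],[1,0.15,0.1,11.8,0,0,0],[-1,0.15,0.1,11.8,0,0,0],[-1,0.15,0.1,11.8,0,0,0],[-1,0.15,0.1,11.8,0,0,0],[-1,0.15,0.1,11.8,0,0,0]]' 15
python3 -m creep '[[-1,0,0,0,0,0,0],[-1,0,0,0,0,0,0],[-1,0,0,-3,0,0,0],[-1,0,0,-6,0,0,0],[-1,0,0,-10,0,0,0]]'
python3 -c "
from h import *
go(.534,.392,.12,78)"
```

```text
time: 3.0
ee_pos: [0.4379, -0.1196, 0.0239]
tool_rot: [2.427, 1.99, 0.002]
wrist_force: [-1.7, 0.4, 1.3]
finger_gap: 0.656
time: 3.5
ee_pos: [0.4355, -0.118, 0.1223]
tool_rot: [-2.427, -1.991, 0.002]
wrist_force: [1.5, -0.5, 0.1]
finger_gap: 0.617
t 3.5 pos [ 0.4355 -0.118   0.1223] gap 0.617 F [ 1.5 -0.5  0.1] | shift [51.94 -0.33  0.28] turn [-0.2 -0.1  0.7]
```

```bash
python3 -m creep '[[-1,51.9,-0.3,0.2,0,0,0.7],[-1,51.9,-0.3,0.2,0,0,0.7],[-1,51.9,-0.3,0.2,0,0,0.7],[-1,51.9,-0.3,0.2,0,0,0.7],[-1,51.9,-0.3,0.2,0,0,0.7],[-1,51.9,-0.3,0.2,0,0,0.7],[-1,51.9,-0.3,0.2,0,0,0.7],[-1,51.9,-0.3,0.2,0,0,0.7]]'
python3 -c "
from h import *
go(.534,.392,.12,78)"
```

```text
time: 4.3
ee_pos: [0.5127, 0.2763, 0.1209]
tool_rot: [2.441, 1.978, 0.001]
wrist_force: [1.2, -0.9, -0.8]
finger_gap: 0.619
t 4.3 pos [0.5127 0.2763 0.1209] gap 0.619 F [ 1.2 -0.9 -0.8] | shift [11.76 -0.31  0.09] turn [ 0. -0.  0.]
```

```bash
python3 -m creep '[[-1,11.8,-0.3,0,0,0,0],[-1,11.8,-0.3,0,0,0,0],[-1,11.8,-0.3,0,0,0,0],[-1,11.8,-0.3,0,0,0,0],[-1,11.8,-0.3,0,0,0,0]]'
python3 - <<'E'
from h import *
go(.534,.392,.04,78)
p=env.read_camera("wrist"); cv2.imwrite("pics/w2.png",p["img"][:,:,::-1])
E
```

```text
time: 4.8
ee_pos: [0.5337, 0.3898, 0.1202]
tool_rot: [2.44, 1.978, -0.002]
wrist_force: [-1.0, 0.6, -0.6]
finger_gap: 0.62
t 4.8 pos [0.5337 0.3898 0.1202] gap 0.62 F [-1.   0.6 -0.6] | shift [ 0.23 -0.02  8.02] turn [-0.   0.1  0.1]
```

View pics/w2.png

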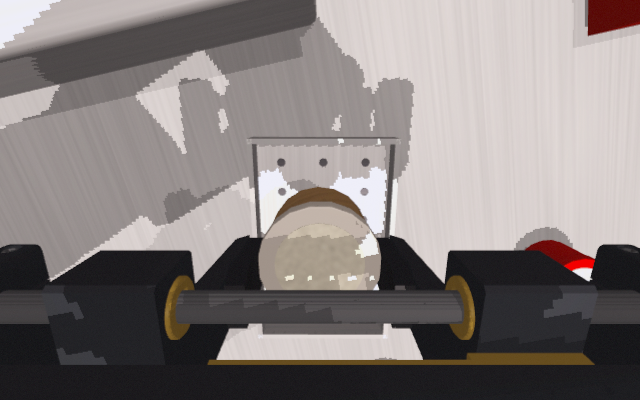

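Run:
```python
from h import *
d=np.load("/tmp/x.npy")
p=env.read_camera("top"); q=dict(p); q["depth"]=d; w=cloud(q)
m=(w[...,2]>.05)&(w[...,1]>.40)&(w[...,0]>.25)&(w[...,0]<.62)
print(np.nanmin(w[m][:,1]),np.nanpercentile(w[m][:,2],[10,50,95]), cv2.minAreaRect(w[m][:,:2].astype(np.float32)))
```

```text
0.5087284299021886 [0.10411709 0.108441   0.13745287] ((0.4088352918624878, 0.6479740142822266), (0.31766849756240845, 0.2785229980945587), 0.07407257705926895)
```

```bash
python3 -m creep '[[-1,0,0,4,0,0,0],[-1,0,0,8,0,0,0],[-1,0,0,8.4,0,0,0],[-1,0,0,8.7,0,0,0],[-1,0,0,8.9,0,0,0],[-1,0,0,8.9,0,0,0]]'
python3 -c "
from h import *
go(.534,.392,.027,78)"
```

```text
time: 5.5
ee_pos: [0.5359, 0.3904, 0.0338]
tool_rot: [2.441, 1.976, 0.005]
wrist_force: [-0.5, -0.8, -0.3]
finger_gap: 0.613
t 5.5 pos [0.5359 0.3904 0.0338] gap 0.613 F [-0.5 -0.8 -0.3] | shift [ 0.12 -0.22  0.68] turn [ 0.2 -0.1 -0. ]
```

```bash
python3 -m creep '[[-1,0,0,0.2,0,0,0],[-1,0,0,0.4,0,0,0],[-1,0,0,0.5,0,0,0],[-1,0,0,0.5,0,0,0]]'
python3 -c "
from h import *
for i in range(3): go(.534,.392,.027,78); env.read_camera('top')"
```

```text
time: 5.9
ee_pos: [0.5347, 0.3903, 0.0276]
tool_rot: [2.441, 1.977, 0.001]
wrist_force: [-1.1, -1.1, 5.2]
finger_gap: 0.616
t 5.9 pos [0.5347 0.3903 0.0276] gap 0.616 F [-1.1 -1.1  5.2] | shift [ 0.15 -0.11  0.06] turn [ 0. -0.  0.]
t 6.0 pos [0.5347 0.3903 0.0276] gap 0.614 F [-1.2 -0.7  6.3] | shift [ 0.15 -0.11  0.06] turn [ 0. -0.  0.]
t 6.0 pos [0.5348 0.3903 0.0276] gap 0.614 F [-2.7 -0.4  5.6] | shift [ 0.15 -0.11  0.06] turn [ 0. -0.  0.]
```

Contact shows about 5.5 N upward, so I release and go up.

```bash
python3 -m creep '[[0.6,0,0,0,0,0,0],[0.6,0,0,0,0,0,0],[0.6,0,0,0,0,0,0],[0.6,0,0,-3,0,0,0],[0.6,0,0,-7,0,0,0],[1,0,0,-10,0,0,0]]'
python3 - <<'E'
from h import *
go(.559,.168,.125)
p=env.read_camera("wrist"); cv2.imwrite("pics/w3.png",p["img"][:,:,::-1])
E
```

```text
time: 6.65
ee_pos: [0.5347, 0.3901, 0.1283]
tool_rot: [2.441, 1.977, 0.001]
wrist_force: [0.6, 0.4, 0.2]
finger_gap: 0.865
t 6.7 pos [0.5347 0.3901 0.1283] gap 0.865 F [0.6 0.4 0.2] | shift [-21.22   6.99   0.32] turn [ 0. -0. -1.]
```

View pics/w3.png

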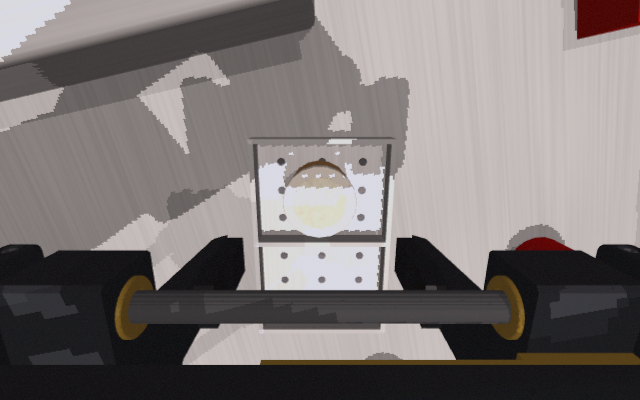

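Tub A stands upright in the far bay (cols 283–356, row ~200), clear of the walls. Next is the second large tub.

```bash
python3 -m creep '[[1,-21.2,7,0.3,0,0,-1],[1,-21.2,7,0.3,0,0,-1],[1,-21.2,7,0.3,0,0,-1],[1,-21.2,7,0.3,0,0,-1],[1,-21.2,7,0.3,0,0,-1],[1,-21.2,7,0.3,0,0,-1]]'
python3 - <<'E'
from h import *
go(.559,.168,.0225)
p=env.read_camera("wrist"); cv2.imwrite("pics/w4.png",p["img"][:,:,::-1])
w=cloud(p); z=w[...,2]
m=(z>.034)&(z<.055)&(np.hypot(w[...,0]-.559,w[...,1]-.168)<.04)
print(m.sum(), cv2.minAreaRect(w[m][:,:2].astype(np.float32)))
E
```

```text
time: 7.3
ee_pos: [0.5593, 0.1648, 0.1233]
tool_rot: [2.428, 1.993, -0.001]
wrist_force: [1.0, -0.4, -0.2]
finger_gap: 0.999
t 7.3 pos [0.5593 0.1648 0.1233] gap 0.999 F [ 1.  -0.4 -0.2] | shift [ 0.31 -0.09 10.08] turn [-0.   0.  -0.2]
4185 ((0.5615140795707703, 0.17042246460914612), (0.055208470672369, 0.05506253242492676), 55.09431457519531)
```

View pics/w4.png

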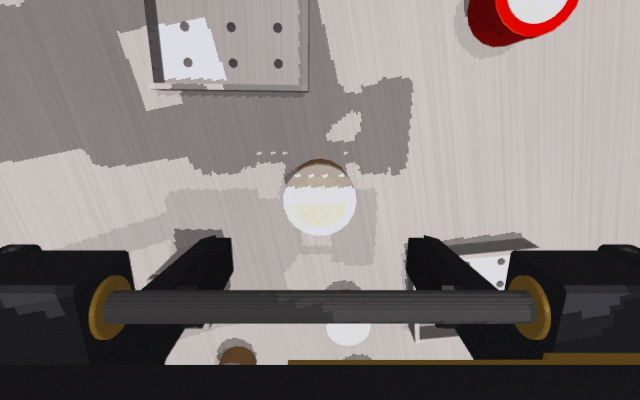

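```bash
python3 -m creep '[[1,0.5,0,4,0,0,0],[1,0.5,0,8,0,0,0],[1,0.5,0,10.1,0,0,0],[1,0.5,0,10.1,0,0,0],[-1,0.5,0,10.1,0,0,0],[-1,0.5,0,10.1,0,0,0],[-1,0.5,0,10.1,0,0,0],[-1,0.5,0,10.1,0,0,0]]' 15
python3 -m creep '[[-1,0,0,0,0,0,0],[-1,0,0,0,0,0,0],[-1,0,0,0,0,0,0]]'
python3 -m creep '[[-1,0,0,-3,0,0,0],[-1,0,0,-6,0,0,0],[-1,0,0,-10,0,0,0],[-1,0,0,-10,0,0,0]]'
python3 -c "
from h import *
go(.5165,.306,.12,78)"
```

```text
time: 8.15
ee_pos: [0.5608, 0.1732, 0.024]
tool_rot: [2.423, 1.998, 0.003]
wrist_force: [-0.1, 0.4, -0.4]
finger_gap: 0.666
time: 8.45
ee_pos: [0.5605, 0.1731, 0.0237]
tool_rot: [2.424, 1.998, 0.002]
wrist_force: [-1.3, 0.1, 6.2]
finger_gap: 0.621
time: 8.85
ee_pos: [0.5635, 0.1733, 0.1284]
tool_rot: [2.42, 1.995, 0.013]
wrist_force: [0.8, -0.3, -0.5]
finger_gap: 0.615
t 8.8 pos [0.5635 0.1733 0.1284] gap 0.615 F [ 0.8 -0.3 -0.5] | shift [12.12 -7.15  0.8 ] turn [ 0.5 -0.2  1. ]
```

```bash
python3 -m creep '[[-1,12.1,-7.2,0.5,0,0,1],[-1,12.1,-7.2,0.5,0,0,1],[-1,12.1,-7.2,0.5,0,0,1],[-1,12.1,-7.2,0.5,0,0,1],[-1,12.1,-7.2,0.5,0,0,1]]'
python3 - <<'E'
from h import *
go(.5165,.306,.0275,78)
p=env.read_camera("wrist"); cv2.imwrite("pics/w5.png",p["img"][:,:,::-1])
E
```

```text
time: 9.35
ee_pos: [0.5111, 0.3059, 0.1164]
tool_rot: [-2.439, -1.98, 0.003]
wrist_force: [0.7, -0.2, -1.6]
finger_gap: 0.614
t 9.3 pos [0.5111 0.3059 0.1164] gap 0.614 F [ 0.7 -0.2 -1.6] | shift [0.13 0.54 8.89] turn [-0.1  0.1  0.1]
```

View pics/w5.png

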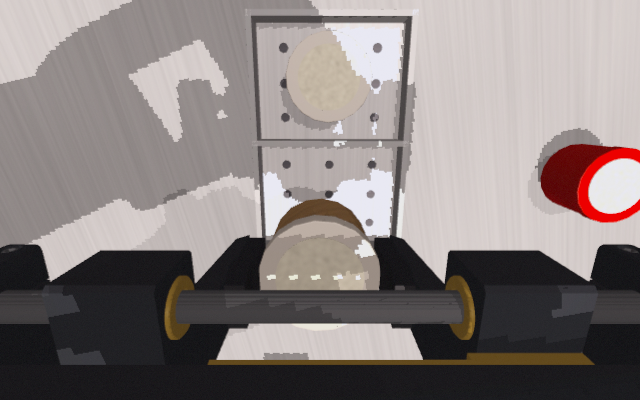

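```bash
python3 -m creep '[[-1,0.1,0.5,4,0,0,0],[-1,0.1,0.5,8,0,0,0],[-1,0.1,0.5,8.3,0,0,0],[-1,0.1,0.5,8.3,0,0,0]]'
python3 -c "
from h import *
go(.5165,.306,.0275,78)"
```

```text
time: 9.8
ee_pos: [0.5168, 0.3039, 0.0337]
tool_rot: [-2.442, -1.974, 0.005]
wrist_force: [0.5, -0.5, -0.6]
finger_gap: 0.616
t 9.8 pos [0.5168 0.3039 0.0337] gap 0.616 F [ 0.5 -0.5 -0.6] | shift [ 0.2  -0.07  0.62] turn [-0.2  0.1 -0.1]
```

```bash
python3 -m creep '[[-1,0.2,0,0.2,0,0,0],[-1,0.2,0,0.4,0,0,0],[-1,0.2,0,0.5,0,0,0],[-1,0.2,0,0.5,0,0,0]]'
python3 -c "
from h import *
go(.5165,.306,.027,78)"
```

```text
time: 10.2
ee_pos: [0.5181, 0.3076, 0.0305]
tool_rot: [2.441, 1.977, 0.002]
wrist_force: [-1.6, -0.4, -1.2]
finger_gap: 0.616
t 10.2 pos [0.5181 0.3076 0.0305] gap 0.616 F [-1.6 -0.4 -1.2] | shift [-0.19 -0.12  0.35] turn [ 0.1 -0.   0. ]
```

```bash
python3 -m creep '[[-1,0,0,0.15,0,0,0],[-1,0,0,0.3,0,0,0],[-1,0,0,0.3,0,0,0]]'
python3 -c "
from h import *
go(.5165,.306,.027,78)"
```

```text
time: 10.5
ee_pos: [0.5179, 0.3076, 0.0277]
tool_rot: [2.441, 1.977, 0.001]
wrist_force: [-3.3, -1.6, 8.2]
finger_gap: 0.617
t 10.5 pos [0.5179 0.3076 0.0277] gap 0.617 F [-3.3 -1.6  8.2] | shift [-0.18 -0.11  0.07] turn [ 0. -0.  0.]
```

```bash
python3 -m creep '[[0.6,0,0,0,0,0,0],[0.6,0,0,0,0,0,0],[0.6,0,0,0,0,0,0],[0.6,0,0,-3,0,0,0],[0.6,0,0,-7,0,0,0],[0.36,0,0,-10,0,0,0]]'
python3 - <<'E'
from h import *
go(.561,.048,.11)
p=env.read_camera("wrist"); cv2.imwrite("pics/w6.png",p["img"][:,:,::-1])
E
```

```text
time: 11.1
ee_pos: [0.518, 0.3075, 0.1283]
tool_rot: [2.441, 1.977, 0.001]
wrist_force: [1.0, 0.2, -0.3]
finger_gap: 0.73
t 11.1 pos [0.518  0.3075 0.1283] gap 0.73 F [ 1.   0.2 -0.3] | shift [-24.49   9.6    1.82] turn [ 0. -0. -1.]
```

View pics/w6.png

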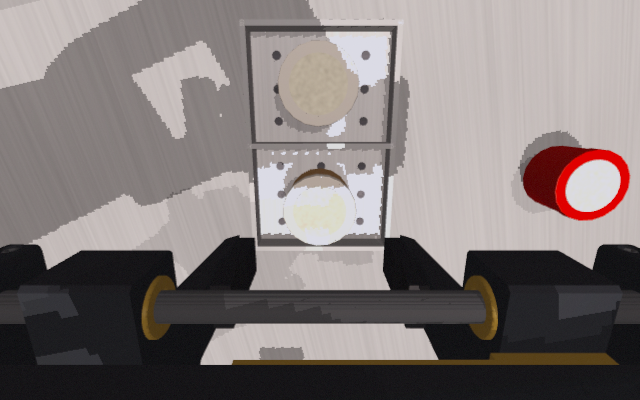

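Run:
```python
from h import *
p=env.read_camera("wrist")
w=cloud(p); z=w[...,2]
for c in [(.535,.392),(.517,.306)]:
    m=(z>.038)&(z<.06)&(np.hypot(w[...,0]-c[0],w[...,1]-c[1])<.042)
    print(m.sum(), cv2.minAreaRect(w[m][:,:2].astype(np.float32)), np.median(z[m]))
m=(z>.015)&(z<.03)&(np.hypot(w[...,0]-.526,w[...,1]-.35)<.12)
print(cv2.minAreaRect(w[m][:,:2].astype(np.float32)))
```

```text
5128 ((0.5366378426551819, 0.3940701484680176), (0.054878219962120056, 0.05515746772289276), 36.098243713378906) 0.04728211848409035
3877 ((0.5185422897338867, 0.3052438497543335), (0.05495213717222214, 0.05482632666826248), 76.6427230834961) 0.04728009363176295
((0.5295532941818237, 0.3505570888519287), (0.18092450499534607, 0.11875791847705841), 77.90383911132812)
```

Both large tubs sit centred in their bays (lid z about 46–47 mm). Next is the first small tub.

```bash
python3 -m creep '[[0.36,-24.5,9.6,1.5,0,0,-1],[0.36,-24.5,9.6,1.5,0,0,-1],[0.36,-24.5,9.6,1.5,0,0,-1],[0.36,-24.5,9.6,1.5,0,0,-1],[0.36,-24.5,9.6,1.5,0,0,-1],[0.36,-24.5,9.6,1.5,0,0,-1],[0.36,-24.5,9.6,1.5,0,0,-1]]'
python3 - <<'E'
from h import *
go(.561,.048,.018)
p=env.read_camera("wrist"); cv2.imwrite("pics/w7.png",p["img"][:,:,::-1])
w=cloud(p); z=w[...,2]
m=(z>.026)&(z<.045)&(np.hypot(w[...,0]-.561,w[...,1]-.047)<.03)
print(m.sum(), cv2.minAreaRect(w[m][:,:2].astype(np.float32)))
E
```

```text
time: 11.9
ee_pos: [0.5603, 0.0458, 0.1105]
tool_rot: [-2.427, -1.993, 0.002]
wrist_force: [0.5, 0.4, -0.1]
finger_gap: 0.681
t 11.9 pos [0.5603 0.0458 0.1105] gap 0.681 F [ 0.5  0.4 -0.1] | shift [0.23 0.04 9.25] turn [-0.1  0.  -0.2]
2182 ((0.5634821653366089, 0.05014386400580406), (0.039173610508441925, 0.038775697350502014), 77.10823822021484)
```

View pics/w7.png

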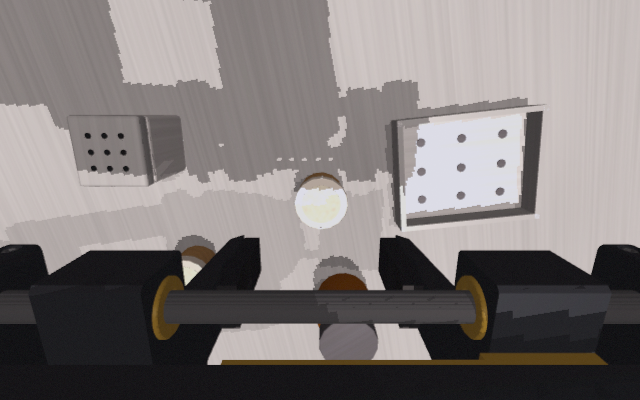

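```bash
python3 -m creep '[[0.36,0.4,0.1,4,0,0,0],[0.36,0.4,0.1,8,0,0,0],[0.36,0.4,0.1,9.2,0,0,0],[0.36,0.4,0.1,9.2,0,0,0],[-1,0.4,0.1,9.2,0,0,0],[-1,0.4,0.1,9.2,0,0,0],[-1,0.4,0.1,9.2,0,0,0],[-1,0.4,0.1,9.2,0,0,0]]' 12
python3 -m creep '[[-1,0,0,0,0,0,0],[-1,0,0,0,0,0,0]]'
python3 -c "
from h import *
go(.5625,.049,.018)"
```

```text
time: 12.75
ee_pos: [0.5639, 0.0516, 0.0214]
tool_rot: [2.423, 1.997, 0.004]
wrist_force: [-0.0, 1.2, 6.4]
finger_gap: 0.436
time: 12.95
ee_pos: [0.5638, 0.0515, 0.0214]
tool_rot: [2.423, 1.997, 0.004]
wrist_force: [-0.8, 1.2, 6.5]
finger_gap: 0.438
t 12.9 pos [0.5638 0.0515 0.0214] gap 0.438 F [-0.8  1.2  6.5] | shift [-0.28 -0.08  0.34] turn [ 0.2 -0.  -0. ]
```

```bash
python3 -m creep '[[-1,0,0,-3,0,0,0],[-1,0,0,-7,0,0,0],[-1,0,0,-11,0,0,0],[-1,0,0,-11,0,0,0]]'
python3 -c "
from h import *
go(.472,-.384,.125,82)"
```

```text
time: 13.35
ee_pos: [0.5666, 0.051, 0.1363]
tool_rot: [2.418, 1.993, 0.013]
wrist_force: [0.7, -0.6, 0.3]
finger_gap: 0.435
t 13.3 pos [0.5666 0.051  0.1363] gap 0.435 F [ 0.7 -0.6  0.3] | shift [-44.5   -1.     1.08] turn [ 0.7 -0.  -3. ]
```

```bash
python3 -m creep '[[-1,-44.5,-0.8,0.7,0,0,-3],[-1,-44.5,-0.8,0.7,0,0,-3],[-1,-44.5,-0.8,0.7,0,0,-3],[-1,-44.5,-0.8,0.7,0,0,-3],[-1,-44.5,-0.8,0.7,0,0,-3],[-1,-44.5,-0.8,0.7,0,0,-3],[-1,-44.5,-0.8,0.7,0,0,-3],[-1,-44.5,-0.8,0.7,0,0,-3]]'
python3 -c "
from h import *
go(.472,-.384,.125,82)"
```

```text
time: 14.15
ee_pos: [0.4779, -0.3415, 0.1229]
tool_rot: [-2.371, -2.06, -0.0]
wrist_force: [1.0, -0.5, -1.1]
finger_gap: 0.436
t 14.2 pos [ 0.4779 -0.3415  0.1229] gap 0.436 F [ 1.  -0.5 -1.1] | shift [-4.29  0.   -0.21] turn [-0. -0. -0.]
```

```bash
python3 -m creep '[[-1,-4.3,0,0,0,0,0],[-1,-4.3,0,0,0,0,0],[-1,-4.3,0,0,0,0,0]]'
python3 - <<'E'
from h import *
go(.472,-.384,.0265,82)
p=env.read_camera("wrist"); cv2.imwrite("pics/w8.png",p["img"][:,:,::-1])
w=cloud(p); z=w[...,2]
m=(z>.015)&(z<.03)&(np.hypot(w[...,0]-.476,w[...,1]+.35)<.1)
print(cv2.minAreaRect(w[m][:,:2].astype(np.float32)))
E
```

```text
time: 14.45
ee_pos: [0.4722, -0.3828, 0.1225]
tool_rot: [-2.373, -2.057, -0.0]
wrist_force: [-1.0, 1.0, -1.0]
finger_gap: 0.435
t 14.4 pos [ 0.4722 -0.3828  0.1225] gap 0.435 F [-1.  1. -1.] | shift [-0.13  0.    9.6 ] turn [-0.  -0.1 -0.1]
((0.47792568802833557, -0.3472873866558075), (0.1441967636346817, 0.10439100861549377), 82.54012298583984)
```

View pics/w8.png

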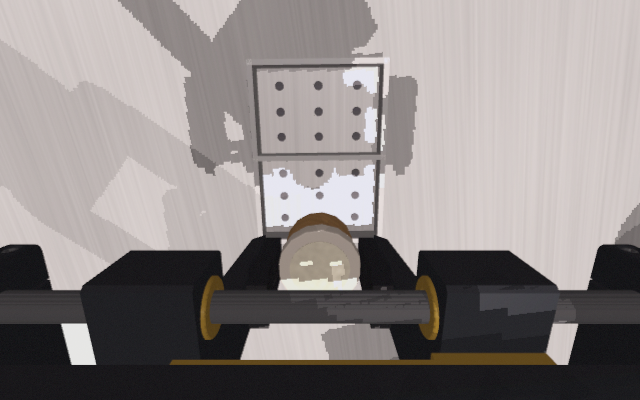

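```bash
python3 -m creep '[[-1,0,0.1,4,0,0,0],[-1,0,0.1,8,0,0,0],[-1,0,0.1,8.8,0,0,0],[-1,0,0.1,8.8,0,0,0]]'
python3 -m creep '[[-1,0,0,0.2,0,0,0],[-1,0,0,0.4,0,0,0],[-1,0,0,0.4,0,0,0]]'
```

```text
time: 14.9
ee_pos: [0.4735, -0.3798, 0.0338]
tool_rot: [-2.366, -2.06, -0.0]
wrist_force: [-0.3, -0.9, 0.3]
finger_gap: 0.439
time: 15.2
ee_pos: [0.4748, -0.3831, 0.0328]
tool_rot: [2.369, 2.06, -0.0]
wrist_force: [-1.1, -0.4, -0.9]
finger_gap: 0.436
```

```bash
python3 -m creep '[[-1,0,0,0.2,0,0,0],[-1,0,0,0.4,0,0,0],[-1,0,0,0.5,0,0,0],[-1,0,0,0.5,0,0,0]]'
```

```text
time: 15.6
ee_pos: [0.4739, -0.3823, 0.026]
tool_rot: [-2.371, -2.061, -0.0]
wrist_force: [-0.7, -0.2, -0.7]
finger_gap: 0.432
```

```bash
python3 -m creep '[[-1,0,0,0.1,0,0,0],[-1,0,0,0.2,0,0,0],[-1,0,0,0.2,0,0,0]]'
```

```text
time: 15.9
ee_pos: [0.474, -0.3825, 0.0254]
tool_rot: [-2.371, -2.061, 0.0]
wrist_force: [-2.8, 3.9, 8.2]
finger_gap: 0.438
```

Contact shows about 8 N, so I release.

```bash
python3 -m creep '[[0.3,0,0,0,0,0,0],[0.3,0,0,0,0,0,0],[0.3,0,0,0,0,0,0],[0.3,0,0,-3,0,0,0],[0.3,0,0,-7,0,0,0],[0.36,0,0,-10,0,0,0]]'
python3 - <<'E'
from h import *
go(.443,.0045,.125)
p=env.read_camera("wrist"); cv2.imwrite("pics/w9.png",p["img"][:,:,::-1])
w=cloud(p); z=w[...,2]
m=(z>.03)&(z<.05)&(np.hypot(w[...,0]-.473,w[...,1]+.382)<.03)
print(m.sum(), cv2.minAreaRect(w[m][:,:2].astype(np.float32)),np.median(z[m]))
E
```

```text
time: 16.5
ee_pos: [0.4743, -0.3826, 0.126]
tool_rot: [2.37, 2.061, 0.0]
wrist_force: [0.6, -1.0, 0.2]
finger_gap: 0.679
t 16.5 pos [ 0.4743 -0.3826  0.126 ] gap 0.679 F [ 0.6 -1.   0.2] | shift [37.9  -8.49  0.07] turn [0. 0. 3.]
1966 ((0.47510117292404175, -0.3843499422073364), (0.039082981646060944, 0.0389961339533329), 21.865812301635742) 0.03731804911203378
```

View pics/w9.png

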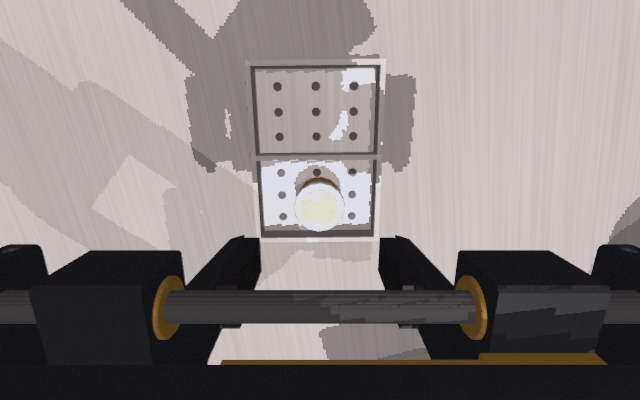

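The first small tub is upright in the near bay (col 319, row 205). Now the second one.

```bash
python3 -m creep '[[0.36,37.9,-8.5,0.5,0,0,3],[0.36,37.9,-8.5,0.5,0,0,3],[0.36,37.9,-8.5,0.5,0,0,3],[0.36,37.9,-8.5,0.5,0,0,3],[0.36,37.9,-8.5,0.5,0,0,3],[0.36,37.9,-8.5,0.5,0,0,3],[0.36,37.9,-8.5,0.5,0,0,3],[0.36,37.9,-8.5,0.5,0,0,3]]'
python3 -m creep '[[0.36,0,0,0,0,0,0]]'
python3 - <<'E'
from h import *
go(.443,.0045,.018)
p=env.read_camera("wrist"); cv2.imwrite("pics/w10.png",p["img"][:,:,::-1])
w=cloud(p); z=w[...,2]
m=(z>.026)&(z<.045)&(np.hypot(w[...,0]-.443,w[...,1]-.0045)<.03)
print(m.sum(), cv2.minAreaRect(w[m][:,:2].astype(np.float32)))
E
```

```text
time: 17.35
ee_pos: [0.4417, 0.0072, 0.1191]
tool_rot: [-2.423, -1.999, -0.0]
wrist_force: [0.3, 0.8, -0.2]
finger_gap: 0.68
time: 17.45
ee_pos: [0.4413, 0.0088, 0.1188]
tool_rot: [-2.418, -2.003, -0.0]
wrist_force: [-1.1, -0.7, 0.1]
finger_gap: 0.68
t 17.4 pos [0.4413 0.0088 0.1188] gap 0.68 F [-1.1 -0.7  0.1] | shift [-0.4   0.26 10.08] turn [-0.1 -0.1  0.3]
2024 ((0.44420045614242554, 0.007038291543722153), (0.039053238928318024, 0.039255596697330475), 30.254680633544922)
```

View pics/w10.png

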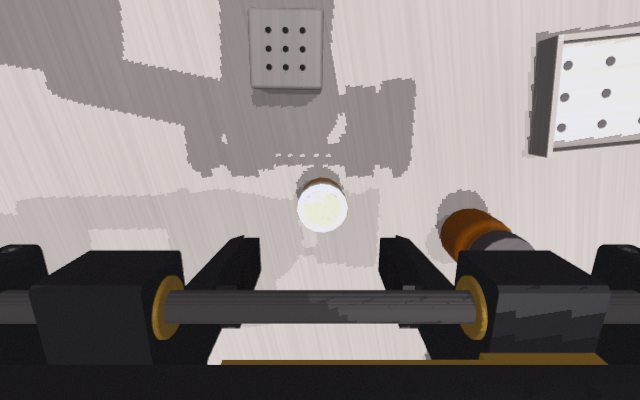

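```bash
python3 -m creep '[[0.36,-0.2,0.3,4,0,0,0],[0.36,-0.2,0.3,8,0,0,0],[0.36,-0.2,0.3,10,0,0,0],[0.36,-0.2,0.3,10,0,0,0],[-1,-0.2,0.3,10,0,0,0],[-1,-0.2,0.3,10,0,0,0],[-1,-0.2,0.3,10,0,0,0],[-1,-0.2,0.3,10,0,0,0]]' 12
python3 -m creep '[[-1,0,0,0,0,0,0],[-1,0,0,0,0,0,0]]'
python3 -m creep '[[-1,0,0,-3,0,0,0],[-1,0,0,-7,0,0,0],[-1,0,0,-11,0,0,0],[-1,0,0,-11,0,0,0]]'
python3 -c "
from h import *
go(.482,-.312,.125,82)"
```

```text
time: 18.3
ee_pos: [0.4465, 0.0017, 0.0206]
tool_rot: [2.422, 1.997, 0.002]
wrist_force: [0.6, -0.9, 5.0]
finger_gap: 0.439
time: 18.5
ee_pos: [0.4465, 0.0017, 0.0206]
tool_rot: [2.422, 1.997, 0.002]
wrist_force: [-1.4, -2.0, 6.9]
finger_gap: 0.433
time: 18.9
ee_pos: [0.449, 0.0015, 0.1348]
tool_rot: [2.417, 1.993, 0.01]
wrist_force: [0.2, -1.3, -1.0]
finger_gap: 0.433
t 18.9 pos [0.449  0.0015 0.1348] gap 0.433 F [ 0.2 -1.3 -1. ] | shift [-30.15   9.19   1.1 ] turn [ 0.6  0.1 -3. ]
```

```bash
python3 -m creep '[[-1,-30.5,9.3,0.7,0,0,-3],[-1,-30.5,9.3,0.7,0,0,-3],[-1,-30.5,9.3,0.7,0,0,-3],[-1,-30.5,9.3,0.7,0,0,-3],[-1,-30.5,9.3,0.7,0,0,-3],[-1,-30.5,9.3,0.7,0,0,-3],[-1,-30.5,9.3,0.7,0,0,-3],[-1,-30.5,9.3,0.7,0,0,-3]]'
python3 - <<'E'
from h import *
go(.482,-.314,.0265,82)
p=env.read_camera("wrist"); cv2.imwrite("pics/w11.png",p["img"][:,:,::-1])
E
```

```text
time: 19.7
ee_pos: [0.4778, -0.3176, 0.1213]
tool_rot: [-2.374, -2.057, 0.0]
wrist_force: [-0.7, 0.3, 0.8]
finger_gap: 0.432
t 19.7 pos [ 0.4778 -0.3176  0.1213] gap 0.432 F [-0.7  0.3  0.8] | shift [0.41 0.37 9.48] turn [-0.   0.  -0.2]
```

View pics/w11.png

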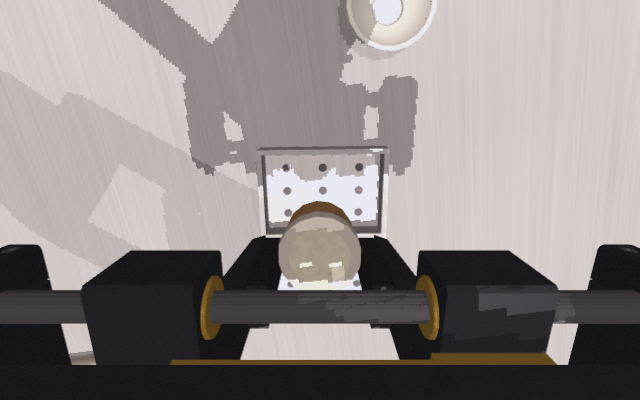

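```bash
python3 -m creep '[[-1,0.3,0.3,4,0,0,0],[-1,0.3,0.3,8,0,0,0],[-1,0.3,0.3,8.8,0,0,0],[-1,0.3,0.3,8.8,0,0,0]]'
python3 -m creep '[[-1,0,0,0.2,0,0,0],[-1,0,0,0.3,0,0,0],[-1,0,0,0.3,0,0,0]]'
```

```text
time: 20.15
ee_pos: [0.4806, -0.3099, 0.0327]
tool_rot: [-2.366, -2.06, 0.0]
wrist_force: [0.3, 0.2, 1.0]
finger_gap: 0.436
time: 20.45
ee_pos: [0.4826, -0.3131, 0.0329]
tool_rot: [2.369, 2.06, 0.0]
wrist_force: [-0.7, -0.1, -0.8]
finger_gap: 0.436
```

```bash
python3 -m creep '[[-1,0,0,0.2,0,0,0],[-1,0,0,0.4,0,0,0],[-1,0,0,0.5,0,0,0],[-1,0,0,0.5,0,0,0]]'
python3 -m creep '[[-1,0,0,0.1,0,0,0],[-1,0,0,0.2,0,0,0],[-1,0,0,0.2,0,0,0]]'
```

```text
time: 20.85
ee_pos: [0.4815, -0.3123, 0.026]
tool_rot: [-2.371, -2.061, 0.0]
wrist_force: [-0.7, -0.8, -0.2]
finger_gap: 0.437
time: 21.15
ee_pos: [0.4817, -0.3125, 0.0247]
tool_rot: [-2.371, -2.061, 0.0]
wrist_force: [-0.9, 1.2, 3.9]
finger_gap: 0.44
```

Light contact at 3.9 N, so I release.

```bash
python3 -m creep '[[0.3,0,0,0,0,0,0],[0.3,0,0,0,0,0,0],[0.3,0,0,0,0,0,0],[0.3,0,0,-3,0,0,0],[0.3,0,0,-7,0,0,0],[0.7,0,0,-11,0,0,0]]'
python3 - <<'E'
from h import *
go(.441,.1137,.14,79.3)
p=env.read_camera("wrist"); cv2.imwrite("pics/w12.png",p["img"][:,:,::-1])
w=cloud(p); z=w[...,2]
m=(z>.03)&(z<.05)&(np.hypot(w[...,0]-.482,w[...,1]+.312)<.03)
print(m.sum(), cv2.minAreaRect(w[m][:,:2].astype(np.float32)),np.median(z[m]))
E
```

```text
time: 21.75
ee_pos: [0.4812, -0.3119, 0.1348]
tool_rot: [-2.37, -2.06, 0.0]
wrist_force: [0.7, -0.3, 0.3]
finger_gap: 0.716
t 21.8 pos [ 0.4812 -0.3119  0.1348] gap 0.716 F [ 0.7 -0.3  0.3] | shift [41.59 -9.9  -0.46] turn [-0.1 -0.1  2.7]
1866 ((0.4835776686668396, -0.307767391204834), (0.03916908800601959, 0.03919687122106552), 50.85734176635742) 0.03726348852567336
```

View pics/w12.png

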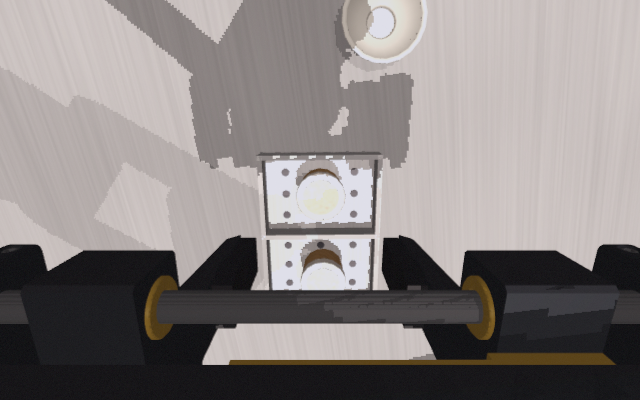

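Both small tubs are in their bays. Now the tin.

```bash
python3 -m creep '[[0.6,41.6,-9.9,-0.6,0,0,2.7],[0.6,41.6,-9.9,-0.6,0,0,2.7],[0.6,41.6,-9.9,-0.6,0,0,2.7],[0.6,41.6,-9.9,-0.6,0,0,2.7],[0.6,41.6,-9.9,-0.6,0,0,2.7],[0.6,41.6,-9.9,-0.6,0,0,2.7],[0.6,41.6,-9.9,-0.6,0,0,2.7],[0.6,41.6,-9.9,-0.6,0,0,2.7]]'
python3 -c "
from h import *
go(.441,.1137,.14,79.3)"
```

```text
time: 22.6
ee_pos: [0.4437, 0.0877, 0.14]
tool_rot: [2.419, 2.004, 0.001]
wrist_force: [0.1, 0.2, 0.1]
finger_gap: 0.798
t 22.6 pos [0.4437 0.0877 0.14  ] gap 0.798 F [0.1 0.2 0.1] | shift [ 2.51 -0.75  0.  ] turn [ 0.1 -0.  -0. ]
```

```bash
python3 -m creep '[[0.6,2.5,-0.7,0,0,0,0],[0.6,2.5,-0.7,0,0,0,0],[0.6,2.5,-0.7,0,0,0,0]]'
python3 - <<'E'
from h import *
p=env.read_camera("wrist"); cv2.imwrite("pics/w13.png",p["img"][:,:,::-1])
w=cloud(p); z=w[...,2]
m=(z>.056)&(z<.075)&(np.hypot(w[...,0]-.441,w[...,1]-.1137)<.04)
print(m.sum(), cv2.minAreaRect(w[m][:,:2].astype(np.float32)))
go(.441,.1137,.03,79.3)
E
```

```text
time: 22.9
ee_pos: [0.4418, 0.1118, 0.1398]
tool_rot: [2.417, 2.007, -0.0]
wrist_force: [0.0, -0.2, 0.6]
finger_gap: 0.8
3407 ((0.4423927366733551, 0.11685928702354431), (0.044278424233198166, 0.04403429105877876), 78.03687286376953)
t 22.9 pos [0.442  0.1111 0.1398] gap 0.804 F [-0.3 -0.4  0.7] | shift [ 0.24 -0.15 10.98] turn [0. 0. 0.]
```

View pics/w13.png

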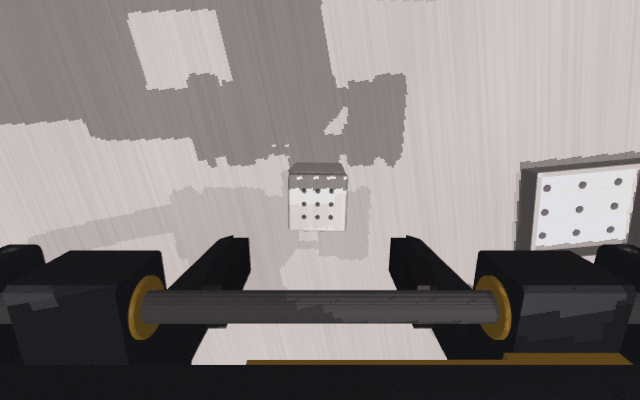

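```bash
python3 -m creep '[[0.6,0.4,0,4,0,0,0.8],[0.6,0.4,0,8,0,0,0.8],[0.6,0.4,0,11,0,0,0.8],[0.6,0.4,0,11,0,0,0.8],[0.6,0.4,0,11,0,0,0.8],[-1,0.4,0,11,0,0,0.8],[-1,0.4,0,11,0,0,0.8],[-1,0.4,0,11,0,0,0.8]]' 18
python3 -m creep '[[-1,0,0,0,0,0,0],[-1,0,0,0,0,0,0],[-1,0,0,0,0,0,0],[-1,0,0,0,0,0,0]]'
python3 -m creep '[[-1,0,0,-3,0,0,0],[-1,0,0,-7,0,0,0],[-1,0,0,-11,0,0,0],[-1,0,0,-11,0,0,0]]'
python3 -c "
from h import *
go(.678,.049,.14,84.8)"
```

```text
time: 23.75
ee_pos: [0.4437, 0.1155, 0.0313]
tool_rot: [2.432, 1.987, 0.003]
wrist_force: [-2.0, -0.2, 0.9]
finger_gap: 0.553
time: 24.15
ee_pos: [0.4432, 0.1157, 0.0309]
tool_rot: [2.432, 1.988, 0.001]
wrist_force: [-3.0, 0.0, 7.4]
finger_gap: 0.496
time: 24.55
ee_pos: [0.4464, 0.1159, 0.1454]
tool_rot: [2.427, 1.984, 0.013]
wrist_force: [1.4, 0.1, -0.4]
finger_gap: 0.498
t 24.6 pos [0.4464 0.1159 0.1454] gap 0.498 F [ 1.4  0.1 -0.4] | shift [-1.95 24.02  0.78] turn [ 0.6 -0.1 -6.3]
```

```bash
python3 -m creep '[[-1,-1.9,24.2,0.3,0,0,-6.3],[-1,-1.9,24.2,0.3,0,0,-6.3],[-1,-1.9,24.2,0.3,0,0,-6.3],[-1,-1.9,24.2,0.3,0,0,-6.3],[-1,-1.9,24.2,0.3,0,0,-6.3],[-1,-1.9,24.2,0.3,0,0,-6.3],[-1,-1.9,24.2,0.3,0,0,-6.3]]'
python3 - <<'E'
from h import *
p=env.read_camera("wrist"); cv2.imwrite("pics/w14.png",p["img"][:,:,::-1])
w=cloud(p); z=w[...,2]
go(.678,.049,.035,84.8)
E
```

```text
time: 25.25
ee_pos: [0.6751, 0.0486, 0.1344]
tool_rot: [-2.318, -2.116, 0.004]
wrist_force: [-1.2, 0.1, -1.4]
finger_gap: 0.501
t 25.3 pos [0.6745 0.0491 0.135 ] gap 0.495 F [-0.1  0.6 -1.1] | shift [ 0.02  0.39 10.  ] turn [-0.2 -0.   0. ]
```

View pics/w14.png

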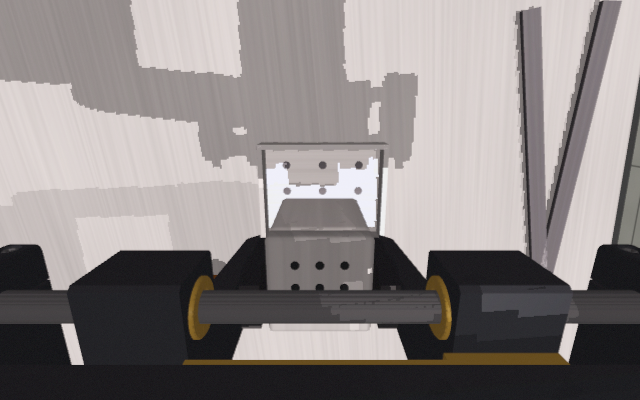

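```bash
python3 -m creep '[[-1,0,0.2,4,0,0,0],[-1,0,0.2,8,0,0,0],[-1,0,0.2,9.2,0,0,0],[-1,0,0.2,9.2,0,0,0],[-1,0,0.2,9.2,0,0,0]]'
python3 -m creep '[[-1,0,0,0.2,0,0,0],[-1,0,0,0.4,0,0,0],[-1,0,0,0.4,0,0,0]]'
```

```text
time: 25.8
ee_pos: [0.6785, 0.0489, 0.0467]
tool_rot: [2.318, 2.118, 0.002]
wrist_force: [0.0, -0.5, -0.6]
finger_gap: 0.5
time: 26.1
ee_pos: [0.6785, 0.0486, 0.0419]
tool_rot: [2.319, 2.118, 0.002]
wrist_force: [-0.6, -0.0, -1.5]
finger_gap: 0.493
```

```bash
python3 -m creep '[[-1,0,0,0.2,0,0,0],[-1,0,0,0.4,0,0,0],[-1,0,0,0.5,0,0,0],[-1,0,0,0.5,0,0,0]]'
python3 -m creep '[[-1,0,0,0.1,0,0,0],[-1,0,0,0.2,0,0,0],[-1,0,0,0.2,0,0,0]]'
```

```text
time: 26.5
ee_pos: [0.6777, 0.0486, 0.0355]
tool_rot: [-2.32, -2.118, 0.001]
wrist_force: [-0.8, -0.1, -1.1]
finger_gap: 0.496
time: 26.8
ee_pos: [0.6781, 0.0486, 0.035]
tool_rot: [2.32, 2.119, -0.0]
wrist_force: [-2.8, 0.0, 5.2]
finger_gap: 0.495
```

Contact shows 5 N. I release, rise, and back away so both cameras can see.

```bash
python3 -m creep '[[0.4,0,0,0,0,0,0],[0.4,0,0,0,0,0,0],[0.4,0,0,0,0,0,0],[0.4,0,0,-3,0,0,0],[0.4,0,0,-7,0,0,0],[0.6,0,0,-12,0,0,0],[0.6,0,0,-16,0,0,0]]'
python3 -m creep '[[0.6,0,-6,-4,0,0,0],[0.6,0,-12,-8,0,0,0],[0.6,0,-18,-8,0,0,0],[0.6,0,-24,-8,0,0,0],[0.6,0,-30,-8,0,0,0],[0.6,0,-30,-8,0,0,0],[0.6,0,-30,-8,0,0,0]]'
python3 - <<'E'
from h import *
for n in ["top","side"]:
    p=env.read_camera(n); cv2.imwrite(f"pics/{n}9.png",p["img"][:,:,::-1])
    w=cloud(p); z=w[...,2]
    for k,c,lo,r in [("L",(.535,.392),.036,.035),("L",(.517,.306),.036,.035),("S",(.474,-.383),.028,.03),("S",(.482,-.31),.028,.03),("tin",(.678,.049),.056,.035),("jar",(.5625,-.05),.058,.035),("dish",(.546,-.185),.01,.04)]:
        m=(z>lo)&(z<lo+.02)&(np.hypot(w[...,0]-c[0],w[...,1]-c[1])<r)
        if m.sum()>20:
            R=cv2.minAreaRect(w[m][:,:2].astype(np.float32)); print(n,k,m.sum(),np.round(R[0],4),np.round(R[1],3),round(R[2],1),np.median(z[m]).round(4))
        else: print(n,k,m.sum())
E
```

```text
time: 27.5
ee_pos: [0.6784, 0.0486, 0.1966]
tool_rot: [2.319, 2.118, 0.002]
wrist_force: [1.1, -0.9, 0.2]
finger_gap: 0.799
time: 28.2
ee_pos: [0.3759, 0.0764, 0.2737]
tool_rot: [-2.319, -2.119, -0.0]
wrist_force: [0.4, 0.9, -0.0]
finger_gap: 0.798
top L 357 [0.5351 0.3909] [0.054 0.055] 15.6 0.0467
top L 351 [0.5161 0.3011] [0.053 0.055] 0.3 0.0464
top S 180 [ 0.4732 -0.3857] [0.037 0.039] 0.3 0.0372
top S 178 [ 0.4809 -0.3101] [0.037 0.039] 0.2 0.037
top tin 281 [0.6771 0.0463] [0.044 0.044] 84.9 0.0664
top jar 211 [ 0.562  -0.0507] [0.041 0.042] 27.2 0.0665
top dish 325 [ 0.5461 -0.1854] [0.061 0.06 ] 43.7 0.017
side L 215 [0.5384 0.3922] [0.053 0.061] 1.1 0.0448
side L 248 [0.52   0.3019] [0.053 0.056] 0.7 0.0448
side S 535 [ 0.4751 -0.3865] [0.038 0.039] 52.1 0.0351
side S 443 [ 0.4837 -0.3094] [0.039 0.039] 27.5 0.035
side tin 317 [0.6795 0.0464] [0.048 0.042] 85.3 0.0647
side jar 289 [ 0.5645 -0.0504] [0.041 0.043] 5.2 0.0648
side dish 473 [ 0.5497 -0.1838] [0.061 0.063] 2.1 0.0169
```

View pics/top9.png

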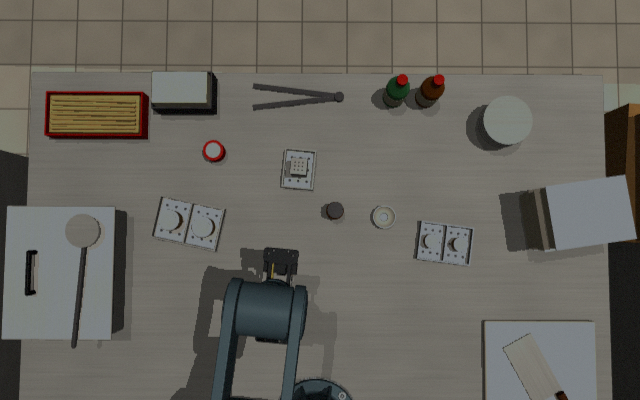

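View pics/side9.png

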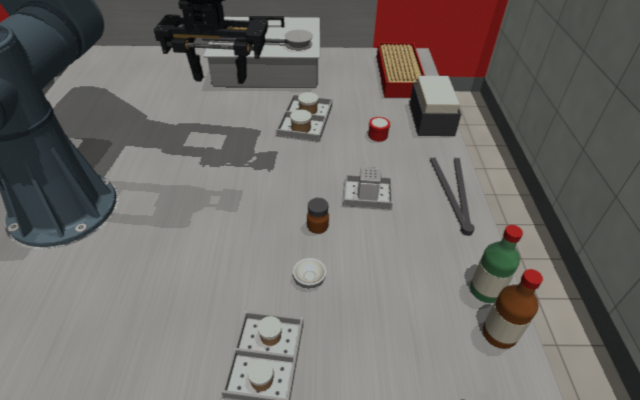

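The final pictures show large tubs in the left tray (top view, cols 171 and 204, row ~225) and small tubs in the right tray (cols 431 and 458, row ~242). The tin is in the far-middle tray (col 298, row 167). The jar and dish have not moved from their first measured spots.

```bash
python3 -c "
from h import *
s=env.sense(); print(s['time'],s['wrist_force'].round(1),s['joint_vel'].round(3)); print(env.hand_in())"
```

```text
28.3 [ 0.7 -0.   0.2] [-0.008  0.077 -0.068 -0.002 -0.041  0.003]
the job is handed in; nothing more can be done
None
```

The job is done and handed in at about 28 s of the 112 s allowed. Both large tubs are in the large tray and both small tubs in the small tray, one to each bay. The spice tin is in the single-bay tray. I lowered each piece until it touched the bay floor (about 4 to 8 N at the wrist) before letting go.

- **Placement:** In the last top and side pictures and depth readings, all five stand upright. Their lid heights match the bay floor plus their own height, allowing for the depth reading's own error. The second large tub is about 4–5 mm off its bay centre toward the tray's outer end wall, but clear of it.
- **Bystanders:** The jar and the dish measured within about 1 mm of their starting positions, and the red look-alike was not touched.
- **Robot:** The arm was clear of everything when I handed in, and the wrist force I read between moves stayed under about 10 N.
- **Disagreements:** The top and side cameras differ by up to about 4 mm in position, a little more than twice the stated calibration error. The detectors also proposed the red look-alike as a large tub, which I ruled out from the picture.

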